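# Shut and clamp the lid of a vacuum drying chamber

## Task

Close up the vacuum drying chamber for the next run: push its raised lid down, without slamming it, until it lies fully shut on the gasket, and only then push the red handle of the toggle clamp over its dead point until it snaps into lock and the clamp's foot presses on the lid. Do it all by pushing with the fingertips: pinch and lift nothing, leave the glassware and other things on the bench where they stand, and end clear of everything.

Things in the scene. Friction and masses are not known exactly. Their poses are not given: they have to be found in the camera images.
- chamber: vacuum drying chamber, a fixed light grey case, 240 mm front to back, 280 mm wide, 115 mm high, with an open steel well and an aluminium lid. Origin: centre of its underside, on the bench. Own -x is its front (display panel, clamp), which looks roughly to the robot's right (world -y); own +x is the back, where the lid is hinged; z up. The clamp stands mid-front (own y = 0) on a bracket 118 mm high
- lid (a joint): opening angle of the lid, rad: 0 shut on the gasket, 1.3 widest; starts about half open. The hinge line runs along the chamber's own y, at own x = +0.125, 123 mm above the bench, mid-thickness of the lid. The hinge is stiff: the lid stays where it is left and follows a push of about 4 to 10 N made 150 mm or more from the hinge
- lid_edge (a point): middle of the front edge of the lid, on its outer (upper) face. The lid is a plain aluminium plate 230 x 270 x 8 mm (front to back, width, thickness) with a flush round sight glass; it spans 10 to 240 mm from the hinge line; shut, its top is 127 mm above the bench. Own -x points away from the hinge, own z out of the outer face
- clamp_handle (a joint): angle, rad, of the clamp's red handle relative to the clamp's hold-down arm: 0 as found (both stand up), about 2.2 when the foot meets the shut lid, 2.50 at the dead point, 2.585 locked at its stop. Seen from outside the handle turns 1.4 rad, from 72 degrees above level to 9 below. It takes 1 to 3 N, then up to 10 N near the dead point; beyond it the handle snaps down by itself and stays
- handle_end (a point): end of the centre line of the red handle grip, a round bar 18 mm thick that ends 9 mm beyond. In the chamber's frame it starts at (-0.256, 0, 0.284), sweeps out by (-0.299, 0, 0.250) and down, and ends, locked, at (-0.295, 0, 0.160). Own +x runs along the grip to handle_root, y across it (level), z out of the side to push on (lid side, at last the top). Let go early, it stays put
- handle_root (a point): the other end of the grip's centre line, 78 mm from handle_end, near the clamp's pivots; in the chamber's frame it moves only from (-0.231, 0, 0.210) to about (-0.217, 0, 0.173); axes as handle_end
- clamp_foot: black rubber foot, 20 mm across, on a sprung spindle at the end of the clamp's steel hold-down arm. Clamp open: it stands up beside the lid's front edge, clear of the lid's swing, about 220 mm above the bench. Locked: it presses on the lid about 17 mm inside the middle of its front edge with about 25 N. Origin on the arm's centre line, 32 mm above the sole; own -z points out of the sole
- wash_bottle: white plastic wash bottle with a red cap and spout, loose, 60 mm across, 180 mm high; origin at the centre of its underside; beside the clamp
- amber_bottle: amber glass bottle with a black cap and a paper band, loose, 64 mm across, 150 mm high; origin at the centre of its underside; beside the clamp
- beaker: glass beaker, loose, 66 mm across, 85 mm high; origin at the centre of its underside
- jar: white plastic screw jar, loose, 56 mm across, 60 mm high; origin at the centre of its underside
- vial_rack: blue rack with eight small capped vials, loose, 60 x 130 mm, 62 mm high; origin at the centre of its underside
- flask: round glass flask standing in a cork ring (one piece), loose, 81 mm across, 140 mm high; origin at the centre of its underside

How it is judged:
By the outcome, as a careful person would: the job done as asked, in the order asked, and still so for the second after the job is handed in, with the robot touching nothing.
It also fails if it takes over 54 s, if anything falls off the work surface, if the arm or the gripper's body presses on something with over 40 N, if the wrist force passes 120 N, or if a joint passes its speed limit or range.

## Robot

A 7-joint arm with a two-finger parallel gripper is mounted at the origin on the work surface. World frame = base frame: x ahead of the robot, y to its left, z up, the work surface at z = 0. Lengths are in m, angles in degrees, forces in N, time in s.
With the tool pointing down it reaches from about 0.425 to 0.875 m from the base axis. Payload 8.4 kg.
Tool frame: the origin (TCP) lies midway between the tips of the shut fingers; the grasp point (between the pads) lies 19 mm behind it; z points along the fingers, x is the direction in which the jaws open and shut, and the axes are right-handed (so a half turn about z gives the same grasp; the last joint's range is limited). The gripper opens to 87 mm and grips with 3 to 60 N. Pads are 19 mm wide; open, the fingers measure 117 mm over their backs; the gripper's body (75 mm by 190 mm) begins 51 mm behind the grasp point.
Start: joints at [59.347, 19.091, 2.286, 83.961, -0.768, 76.965, -3.352], TCP at [0.274, -0.589, 0.2] pointing down, gripper open.
Joint ranges: [-147.57, 147.57], [-21.85, 119.76], [-74.77, 79.35], [14.55, 137.4], [-85.83, 265.84], [4.83, 119.75], [-152.11, 152.11]. Speed limits (degrees/s): [127.2, 127.2, 159.86, 159.86, 180, 180, 180].

## Interface

Orientations are given as a 3x3 rotation matrix whose columns are the frame's x, y, z axes.
In Python, from station import robot gives the robot as it stands. The module is installed in compiled form; this text tells all that it offers.
- The arm moves only by the shell command python3 -m creep 'ROWS' [OPENING]. ROWS is JSON, a list that holds one entry, the list of rows, each a list of 6 numbers: the shift along the tool's x, y, z in cm, then the turn, a rotation vector about the tool's x, y, z in degrees. A call has 1 to 12 rows; each row shifts and turns the commanded pose from where the row before left it, along the tool's axes as they then stand; what a row does not reach is not made up. A row lasts 1/12 s, in which the tool goes at most 41.7 mm and 7.16 degrees, less where a joint would pass 70% of its speed; a pose out of reach is approached as far as the arm can. A call is refused whole if a number of a shift passes 4.17 or a number of a turn 7.16, either way. A call with a gripper value outside its range is refused whole. OPENING is the opening, from 0 (shut) to 1 (fully open), set as the call begins (- or left out, the last holds). The fingers move at their own pace and stop on an object; the grip force is fixed at half the most. Time passes only in rows, so rows that do not move let the fingers close. It gives the time, the measured TCP pose, the force and the opening at its end, in the units of the state.
- robot.read_state(): the state, without advancing time (a new reading comes with each control period).
- robot.read_camera(name): name is "scene" or "top" or "wrist"; returns a dict with "image" (420x560x3 uint8, red, green, blue), "z_map" (420x560 float32, m along the optical axis (not along the pixel's ray), 0 where there is no reading), "intrinsics" (3x3 intrinsics, pixels), "k1" (the pictures are not rectified: a ray, as slopes to the right and down, at radius r is drawn at 1 + k1 r^2 times it, then the intrinsics apply), "pose" (4x4, takes a point from camera to world coordinates). Camera axes: x right, y down, z forward; pixel columns grow to the right and rows downward; lengths in m; the calibration is good to about 2 mm. A picture is of the moment at which its call begins.
- robot.finish_job(): hands the job in, once; it reports no verdict.
Trained networks look in the newest picture that a camera, given by its name, has taken for a name from the list of things; names that differ only in an ending like _2 or _b are one class to them, and where a whole thing is asked for, a point or a joint stands for the part that bears it (a point fixed in the world has none). Each returns a list of dicts, best first, with "conf" (0 to 1); they miss things now and then, are a little off and sometimes report something else, mostly with a low value. They report only what shows in the picture. A call takes as long as a camera call.
- robot.look_for(camera, target): "rect" ([left, top, right, bottom] in pixels, round what is visible of it).
- robot.cut_out(camera, target): "pixels" (420x560 bool, what is visible of it) and "rect" ([left, top, right, bottom] in pixels, round what is visible of it).
- robot.place_of(camera, target): "uv" ([column, row] in pixels: a listed point, or the origin of a listed thing).
The state is a dict: "t": time; "joints": joint angles; "qd": joint speeds; "effort": joint torques, N m; "tool_pos": TCP position; "eef_rot": TCP orientation; "force": force on the tool from outside, world axes, zero at the start; "torque": the same for the moment, N m; "gripper_width": finger opening in m.
Only numpy, scipy, OpenCV 4.12 (cv2) and the standard library are available. Lean on these libraries where they do the work, as an engineer would, in place of code of your own. Each camera call takes 0.05 s, during which the arm holds its last target. There are 200 camera calls.

## Working session

There is one attempt and no reset: what is moved stays moved. The work goes in short steps, Python scripts to look and compute and a shell command to move; the robot and the scene stay as the last step left them, time stands still between calls to the robot, and variables do not carry over. Pictures are saved under pics/ and viewed, about 8 in all and at most 12, crops included, and the job is handed in when it is done.

```bash
mkdir -p pics
cat > h.py <<'E'
import numpy as np, cv2
from station import robot
def px2w(c,uv,z=None):
    K=c["intrinsics"];k1=c["k1"];d=np.array([(uv[0]-K[0,2])/K[0,0],(uv[1]-K[1,2])/K[1,1]])
    s=d.copy()
    for _ in range(20): s=d/(1+k1*(s@s))
    if z is None:
        u,v=int(round(uv[0])),int(round(uv[1])); p=c["z_map"][max(0,v-1):v+2,max(0,u-1):u+2]; p=p[p>0]; z=np.median(p) if p.size else 0
    return (c["pose"]@np.array([s[0]*z,s[1]*z,z,1]))[:3]
def cloud(c):
    K=c["intrinsics"];k1=c["k1"];v,u=np.mgrid[:420,:560]
    d=np.stack([(u-K[0,2])/K[0,0],(v-K[1,2])/K[1,1]],-1);s=d.copy()
    for _ in range(20): s=d/(1+k1*(s**2).sum(-1,keepdims=True))
    z=c["z_map"][...,None]; P=np.concatenate([s*z,z],-1)
    return P@c["pose"][:3,:3].T+c["pose"][:3,3]
def save(c,n): cv2.imwrite("pics/"+n,c["image"][...,::-1])
E
python3 - <<'E'
from h import *
np.set_printoptions(precision=3,suppress=True)
ims=[]
for n in ("scene","top"):
    c=robot.read_camera(n); P=cloud(c); print(n,c["pose"][:3,3]); ims.append(c["image"])
    for t in "chamber lid_edge handle_end handle_root clamp_foot wash_bottle amber_bottle beaker jar vial_rack flask".split():
        r=robot.place_of(n,t)[:1]
        m=robot.cut_out(n,t)[:1] if t not in("handle_root","lid_edge") else []
        for q in r: print(t,round(q["conf"],2),np.round(q["uv"]),px2w(c,q["uv"]))
        for q in m:
            p=P[q["pixels"]&(c["z_map"]>0)]
            if len(p): print("   cut",round(q["conf"],2),np.percentile(p,3,axis=0),np.percentile(p,97,axis=0))
    save(c,n+"0.png")
E
```

```text
scene [1.161 0.029 1.163]
chamber 0.64 [348. 241.] [0.688 0.044 0.243]
   cut 0.71 [ 0.44  -0.165  0.03 ] [0.707 0.185 0.263]
lid_edge 0.6 [340. 189.] [ 0.556 -0.004  0.265]
handle_end 0.5 [263. 182.] [ 0.598 -0.201  0.285]
   cut 0.71 [ 0.585 -0.196  0.173] [ 0.601 -0.145  0.293]
handle_root 0.46 [278. 199.] [ 0.594 -0.165  0.214]
clamp_foot 0.37 [306. 199.] [ 0.584 -0.09   0.227]
wash_bottle 0.53 [284. 211.] [ 0.599 -0.148  0.165]
   cut 0.74 [ 0.433 -0.197  0.001] [ 0.536 -0.147  0.178]
amber_bottle 0.59 [284. 263.] [ 0.712 -0.118  0.066]
   cut 0.84 [ 0.676 -0.159  0.014] [ 0.718 -0.108  0.152]
beaker 0.79 [249. 201.] [ 0.532 -0.283  0.055]
   cut 0.86 [ 0.473 -0.318  0.007] [ 0.533 -0.26   0.088]
jar 0.58 [238. 259.] [ 0.723 -0.26   0.036]
   cut 0.7 [ 0.573 -0.068  0.215] [ 0.583 -0.057  0.224]
vial_rack 0.75 [181. 168.] [ 0.455 -0.553  0.041]
   cut 0.75 [ 0.376 -0.595  0.   ] [ 0.493 -0.534  0.065]
flask 0.65 [231. 225.] [ 0.632 -0.307  0.063]
   cut 0.75 [ 0.58  -0.353  0.009] [ 0.638 -0.288  0.142]
top [ 0.304 -0.135  1.517]
   cut 0.58 [ 0.418 -0.16   0.028] [0.683 0.182 0
[... 264 characters left out ...]
6]
   cut 0.53 [ 0.564 -0.098  0.212] [ 0.581 -0.057  0.232]
wash_bottle 0.75 [287. 237.] [ 0.491 -0.162  0.134]
   cut 0.86 [ 0.474 -0.202  0.013] [ 0.528 -0.149  0.179]
amber_bottle 0.96 [278. 179.] [ 0.662 -0.136  0.11 ]
   cut 0.74 [ 0.653 -0.166  0.012] [ 0.704 -0.109  0.152]
beaker 0.88 [330. 239.] [ 0.501 -0.298  0.004]
   cut 0.57 [ 0.472 -0.319  0.   ] [ 0.53  -0.262  0.089]
jar 0.71 [318. 177.] [ 0.682 -0.256  0.062]
   cut 0.56 [ 0.669 -0.281  0.004] [ 0.716 -0.235  0.067]
vial_rack 0.96 [418. 264.] [ 0.424 -0.556  0.032]
   cut 0.85 [ 0.366 -0.594  0.009] [ 0.488 -0.536  0.068]
flask 0.69 [340. 211.] [ 0.575 -0.318  0.083]
   cut 0.57 [ 0.561 -0.363  0.015] [ 0.63  -0.291  0.144]
```

View pics/scene0.png

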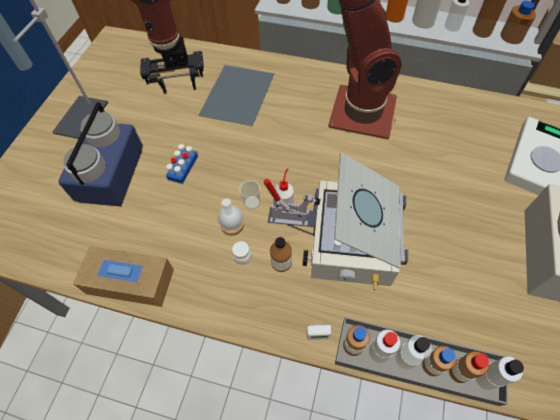

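Run:
```python
from h import *
np.set_printoptions(precision=3,suppress=True)
for n in("scene","top"):
    c=robot.read_camera(n);P=cloud(c)
    ok=(c["z_map"]>0)
    # lid plane: points in region
    m=ok&(P[...,0]>.42)&(P[...,0]<.72)&(P[...,1]>-.03)&(P[...,1]<.2)&(P[...,2]>.14)
    p=P[m]
    q=p
    for _ in range(6):
        mu=q.mean(0);nv=np.linalg.svd(q-mu,full_matrices=False)[2][2];nv*=np.sign(nv[2])
        q=p[abs((p-mu)@nv)<.006]
    print(n,len(p),len(q),"n",nv,"tilt",np.arccos(nv[2]),"yaw dir",np.degrees(np.arctan2(nv[1],nv[0])),mu)
    r=cv2.minAreaRect(q[:,:2].astype(np.float32)*1000);print(r,cv2.boxPoints(r))
    print(q[q[:,2].argmax()], np.percentile(q,[1,99],axis=0))
    # red handle
    im=c["image"].astype(int)
    red=ok&(im[...,0]>130)&(im[...,1]<80)&(P[...,1]>-.23)&(P[...,1]<-.12)&(P[...,2]>.2)&(P[...,0]>.54)
    h=P[red];print("red",len(h),h.mean(0),h[h[:,2].argmax()],h[h[:,2].argmin()])
print(robot.read_state()["eef_rot"])
```

```text
scene 5139 5110 n [-0.083  0.573  0.815] tilt 0.6173543434127613 yaw dir 98.27946024594135 [0.567 0.075 0.208]
((554.6036376953125, 79.99661254882812), (271.18145751953125, 185.03729248046875), 8.21827507019043) [[407.18  152.183]
 [433.63  -30.954]
 [702.027   7.81 ]
 [675.577 190.947]]
[ 0.552 -0.009  0.269] [[ 0.427 -0.018  0.142]
 [ 0.693  0.176  0.267]]
red 73 [ 0.595 -0.181  0.264] [ 0.596 -0.194  0.296] [ 0.595 -0.162  0.214]
top 6013 5961 n [-0.083  0.574  0.814] tilt 0.6191957177584015 yaw dir 98.20309435730181 [0.552 0.072 0.208]
((553.3017578125, 78.76048278808594), (271.1339111328125, 186.42262268066406), 7.892597675323486) [[406.22  152.473]
 [431.818 -32.183]
 [700.384   5.048]
 [674.785 189.704]]
[ 0.509 -0.018  0.272] [[ 0.424 -0.021  0.142]
 [ 0.688  0.173  0.268]]
red 9 [ 0.592 -0.194  0.292] [ 0.593 -0.197  0.295] [ 0.594 -0.192  0.289]
[[ 0.422 -0.907 -0.   ]
 [-0.907 -0.422  0.   ]
 [-0.    -0.    -1.   ]]
```

View pics/top0.png

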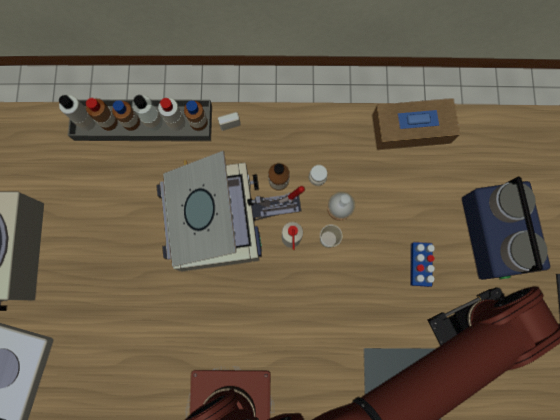

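The lid is open 0.618 rad. From the fit, the chamber origin is at (0.557, 0.056) and its +x points to azimuth 98.2°. The predicted handle end (0.594, -0.197, 0.284) matches the measured one. I'll shut the fingers, rise and turn.

```bash
python3 -m creep '[[[0,0,-2.2,0,0,-7],[0,0,-2.2,0,0,-7],[0,0,-2.2,0,0,-7],[0,0,-2.2,0,0,-7],[0,0,-2.2,0,0,-7],[0,0,-2.2,0,0,-7],[0,0,-2.2,0,0,-7],[0,0,-2.2,0,0,-7],[0,0,-2.2,0,0,-7],[0,0,-2.2,0,0,-7],[0,0,0,0,0,-3.3],[0,0,0,0,0,0]]]' 0
cat > w.py <<'E'
from h import *
import sys
np.set_printoptions(precision=4,suppress=True)
X=np.array([-.143,.990,0]);Y=np.array([-.990,-.143,0]);O=np.array([.557,.056,0])
s=robot.read_state();p=np.array(s["tool_pos"]);R=np.array(s["eef_rot"])
own=lambda q:np.array([(q-O)@X,(q-O)@Y,q[2]])
if len(sys.argv)>3:
    t=np.array([float(a) for a in sys.argv[1:4]]);T=O+t[0]*X+t[1]*Y+[0,0,t[2]]
    print("to go tool cm",R.T@(T-p)*100)
print("t",s["t"],"own",own(p),"w",p,"F",np.array(s["force"]),"j",np.round(s["joints"]),"\n",R)
E
python3 w.py -.045 0 .42
```

```text
t: 3.2
tool_pos: [0.2745, -0.5897, 0.4212]
eef_rot: [[0.989, 0.146, 0.001], [0.146, -0.989, -0.002], [0.001, 0.002, -1.0]]
force: [-0.3, -0.1, -0.7]
gripper_width: 0.0148
to go tool cm [ 37.3824 -55.2335   0.0268]
t 3.2 own [-0.5988  0.372   0.4212] w [ 0.2745 -0.5897  0.4212] F [-0.2773 -0.0712 -0.7363] j [ 65.  19.  -6.  58.   2. 102.  68.] 
 [[ 0.9892  0.1464  0.0013]
 [ 0.1464 -0.9892 -0.0022]
 [ 0.001   0.0024 -1.    ]]
```

```bash
python3 -m creep '[[[2.2,-3.25,0,0,0,0],[2.2,-3.25,0,0,0,0],[2.2,-3.25,0,0,0,0],[2.2,-3.25,0,0,0,0],[2.2,-3.25,0,0,0,0],[2.2,-3.25,0,0,0,0],[2.2,-3.25,0,0,0,0],[2.2,-3.25,0,0,0,0],[2.2,-3.25,0,0,0,0],[2.2,-3.25,0,0,0,0],[2.2,-3.25,0,0,0,0],[2.2,-3.25,0,0,0,0]]]'
python3 -m creep '[[[2.2,-3.25,0,0,0,0],[2.2,-3.25,0,0,0,0],[2.2,-3.25,0,0,0,0],[2.2,-3.25,0,0,0,0],[2.2,-3.25,0,0,0,0],[0,0,0,0,0,0],[0,0,2,0,0,0],[0,0,3,0,0,0],[0,0,3,0,0,0],[0,0,2,0,0,0],[0,0,1,0,0,0],[0,0,0,0,0,0]]]'
python3 w.py -.045 0 .255
```

```text
t: 4.2
tool_pos: [0.4796, -0.1634, 0.4191]
eef_rot: [[0.99, 0.141, -0.001], [0.141, -0.99, 0.0], [-0.001, -0.0, -1.0]]
force: [1.7, -0.6, -0.8]
gripper_width: -0.0002
t: 5.2
tool_pos: [0.5637, 0.0109, 0.3071]
eef_rot: [[0.99, 0.142, -0.004], [0.142, -0.99, -0.0], [-0.004, -0.001, -1.0]]
force: [-0.3, -0.1, -0.1]
gripper_width: 0.0007
to go tool cm [ 0.0016 -0.053   5.2096]
t 5.2 own [-0.0456 -0.0002  0.3071] w [0.5637 0.0109 0.3071] F [-0.2861 -0.0617 -0.146 ] j [ 26.  10. -36.  84.   6.  88.  -2.] 
 [[ 0.9898  0.1421 -0.0043]
 [ 0.1421 -0.9899 -0.0001]
 [-0.0043 -0.0006 -1.    ]]
```

```bash
python3 -m creep '[[[0,0,1.5,0,0,0],[0,0,1.5,0,0,0],[0,0,1,0,0,0],[0,0,0.5,0,0,0],[0,0,0.3,0,0,0],[0,0,0.3,0,0,0],[0,0,0.3,0,0,0],[0,0,0.4,0,0,0],[0,0,0.4,0,0,0],[0,0,0.4,0,0,0],[0,0,0.4,0,0,0],[0,0,0.4,0,0,0]]]'
python3 w.py -.045 0 .127
```

```text
t: 6.2
tool_pos: [0.5651, 0.0113, 0.2356]
eef_rot: [[0.99, 0.144, 0.0], [0.144, -0.99, 0.0], [0.0, -0.0, -1.0]]
force: [-0.1, 0.4, 3.9]
gripper_width: 0.0005
to go tool cm [-0.1684 -0.0358 10.8571]
t 6.2 own [-0.0454 -0.0017  0.2356] w [0.5651 0.0113 0.2356] F [-0.0709  0.4079  3.8996] j [ 26.  11. -36.  91.   7.  79.  -3.] 
 [[ 0.9896  0.1438  0.0003]
 [ 0.1438 -0.9896  0.0001]
 [ 0.0003 -0.     -1.    ]]
```

Contact is at 4 N and the lid is following.

```bash
python3 -m creep '[[[0,0,0.4,0,0,0],[0,0,0.4,0,0,0],[0,0,0.4,0,0,0],[0,0,0.4,0,0,0],[0,0,0.4,0,0,0],[0,0,0.4,0,0,0],[0,0,0.4,0,0,0],[0,0,0.4,0,0,0],[0,0,0.4,0,0,0],[0,0,0.4,0,0,0],[0,0,0.4,0,0,0],[0,0,0.4,0,0,0]]]'
python3 -m creep '[[[0,0,0.4,0,0,0],[0,0,0.4,0,0,0],[0,0,0.4,0,0,0],[0,0,0.4,0,0,0],[0,0,0.4,0,0,0],[0,0,0.4,0,0,0],[0,0,0.4,0,0,0],[0,0,0.4,0,0,0],[0,0,0.3,0,0,0],[0,0,0.3,0,0,0],[0,0,0.3,0,0,0],[0,0,0.3,0,0,0]]]'
python3 w.py -.045 0 .127
```

```text
t: 7.2
tool_pos: [0.565, 0.0112, 0.1873]
eef_rot: [[0.99, 0.144, -0.0], [0.144, -0.99, -0.0], [-0.0, 0.0, -1.0]]
force: [-0.2, -0.7, 3.8]
gripper_width: 0.0007
t: 8.2
tool_pos: [0.565, 0.0112, 0.1435]
eef_rot: [[0.99, 0.144, -0.0], [0.144, -0.99, -0.0], [-0.0, 0.0, -1.0]]
force: [0.2, -2.2, 3.7]
gripper_width: 0.0005
to go tool cm [-0.1559 -0.0449  1.6498]
t 8.2 own [-0.0455 -0.0016  0.1435] w [0.565  0.0112 0.1435] F [ 0.1981 -2.2057  3.7129] j [ 25.  15. -36.  99.   9.  69.  -5.] 
 [[ 0.9896  0.1437 -0.    ]
 [ 0.1437 -0.9896 -0.    ]
 [-0.      0.     -1.    ]]
```

```bash
python3 -m creep '[[[0,0,0.2,0,0,0],[0,0,0.2,0,0,0],[0,0,0.2,0,0,0],[0,0,0.2,0,0,0],[0,0,0.2,0,0,0],[0,0,0.2,0,0,0],[0,0,0.15,0,0,0],[0,0,0.1,0,0,0],[0,0,0.1,0,0,0],[0,0,0.05,0,0,0]]]'
python3 w.py -.045 0 .127
```

```text
t: 9.03
tool_pos: [0.565, 0.0113, 0.1276]
eef_rot: [[0.99, 0.144, -0.0], [0.144, -0.99, 0.0], [-0.0, -0.0, -1.0]]
force: [0.7, -1.5, 2.9]
gripper_width: 0.0007
to go tool cm [-0.1535 -0.0382  0.0625]
t 9.0333 own [-0.0454 -0.0015  0.1276] w [0.565  0.0113 0.1276] F [ 0.6616 -1.4605  2.8581] j [ 25.  16. -36. 100.  10.  68.  -5.] 
 [[ 0.9896  0.1438 -0.0001]
 [ 0.1438 -0.9896  0.0001]
 [-0.0001 -0.0001 -1.    ]]
```

```bash
python3 -m creep '[[[0,0,0.1,0,0,0],[0,0,0,0,0,0]]]'
python3 -m creep '[[[0,0,0.1,0,0,0],[0,0,0,0,0,0]]]'
```

```text
t: 9.2
tool_pos: [0.565, 0.0113, 0.1266]
eef_rot: [[0.99, 0.144, -0.0], [0.144, -0.99, 0.0], [-0.0, -0.0, -1.0]]
force: [0.6, -1.2, 1.7]
gripper_width: 0.0006
t: 9.37
tool_pos: [0.565, 0.0113, 0.1256]
eef_rot: [[0.99, 0.144, -0.0], [0.144, -0.99, 0.0], [-0.0, -0.0, -1.0]]
force: [0.7, -1.4, 2.3]
gripper_width: 0.0007
```

```bash
python3 -m creep '[[[0,0,0.1,0,0,0],[0,0,0,0,0,0]]]'
python3 -m creep '[[[0,0,0.1,0,0,0],[0,0,0,0,0,0]]]'; python3 -m creep '[[[0,0,0.1,0,0,0],[0,0,0,0,0,0]]]'
```

```text
t: 9.53
tool_pos: [0.565, 0.0113, 0.1246]
eef_rot: [[0.99, 0.144, -0.0], [0.144, -0.99, 0.0], [-0.0, -0.0, -1.0]]
force: [-0.1, -1.4, 2.5]
gripper_width: 0.0002
t: 9.7
tool_pos: [0.565, 0.0113, 0.1236]
eef_rot: [[0.99, 0.144, -0.0], [0.144, -0.99, 0.0], [-0.0, -0.0, -1.0]]
force: [0.4, -2.6, 2.7]
gripper_width: 0.0009
t: 9.87
tool_pos: [0.565, 0.0113, 0.1226]
eef_rot: [[0.99, 0.144, -0.0], [0.144, -0.99, 0.0], [-0.0, -0.0, -1.0]]
force: [0.3, -1.7, 2.5]
gripper_width: 0.0007
```

```bash
cat > lid.py <<'E'
from h import *
import sys
np.set_printoptions(precision=4,suppress=True)
X=np.array([-.143,.990,0]);Y=np.array([-.990,-.143,0]);O=np.array([.557,.056,0])
for n in ("scene","top"):
    c=robot.read_camera(n);P=cloud(c);Q=P-O;ox=Q@X;oy=Q@Y;z=P[...,2]
    m=(c["z_map"]>0)&(abs(oy)<.12)&(abs(oy)>.045)&(ox>-.09)&(ox<.1)&(z>.1)&(z<.19)
    A=np.c_[ox[m],oy[m],np.ones(m.sum())];f=None;w=np.ones(len(A),bool)
    for _ in range(6):
        f=np.linalg.lstsq(A[w],z[m][w],rcond=None)[0];w=abs(A@f-z[m])<.005
    print(n,w.sum(),"slope->lid angle",-f[0],"z at front -.11:",f@[-.11,0,1],"at hinge",f@[.125,0,1])
    save(c,sys.argv[1]+n+".png")
    x0,y0=(170,120) if n=="scene" else (130,120)
    cv2.imwrite("pics/"+sys.argv[1]+n+"c.png",cv2.resize(c["image"][y0:y0+180,x0:x0+260,::-1],None,fx=3,fy=3,interpolation=cv2.INTER_CUBIC))
E
python3 lid.py a
```

```text
scene 2335 slope->lid angle 0.09638638992850665 z at front -.11: 0.15132781394369024 at hinge 0.12867701231049117
top 786 slope->lid angle 0.09962921039942473 z at front -.11: 0.1514524348906838 at hinge 0.128039570446819
```

View pics/ascenec.png

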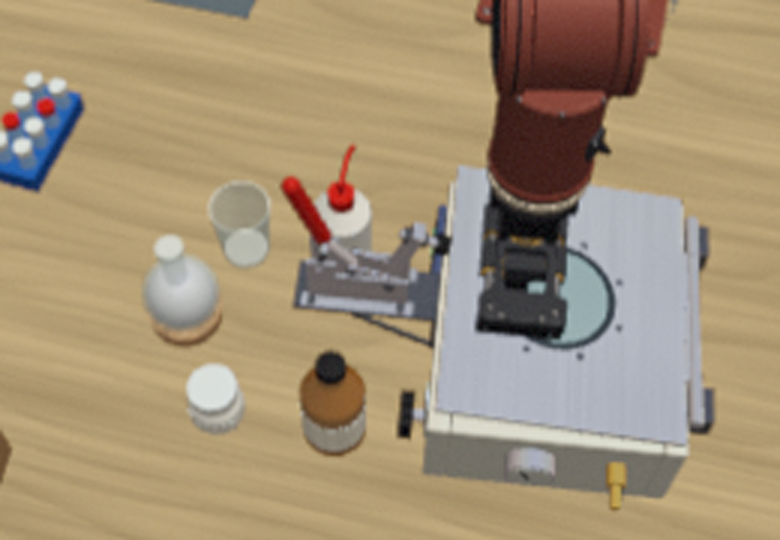

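The lid is still 0.098 rad open, yet the TCP reads z = 0.1226, lower than the lid surface there. I'll check how the tips meet the lid.

Run:
```python
from h import *
np.set_printoptions(precision=4,suppress=True)
c=robot.read_camera("wrist");save(c,"wr1.png");P=cloud(c)
X=np.array([-.143,.990,0]);Y=np.array([-.990,-.143,0]);O=np.array([.557,.056,0])
Q=P-O;print(c["pose"])
for v in range(20,420,40):
    print(v,[ "%d,%d,%d"%tuple(1000*np.array([Q[v,u]@X,Q[v,u]@Y,P[v,u,2]])) if c["z_map"][v,u]>0 else "-" for u in range(40,560,80)])
```

```text
[[ 0.9896  0.1391  0.0378  0.5553]
 [ 0.1442 -0.9553 -0.2581  0.0822]
 [ 0.0002  0.2609 -0.9654  0.3064]
 [ 0.      0.      0.      1.    ]]
20 ['77,116,131', '77,76,130', '76,35,131', '76,-3,131', '77,-43,131', '77,-83,130', '78,-124,130']
60 ['59,118,132', '58,77,131', '58,36,132', '58,-3,133', '58,-43,132', '59,-84,132', '59,-125,133']
100 ['39,120,134', '39,78,135', '39,37,134', '39,-3,135', '39,-44,135', '39,-85,135', '40,-128,134']
140 ['19,123,136', '19,80,135', '19,38,136', '19,-3,136', '19,-45,137', '19,-87,136', '19,-131,135']
180 ['-1,125,138', '-1,81,139', '-1,38,139', '-1,-3,138', '-1,-46,138', '-1,-88,139', '-1,-132,138']
220 ['-23,128,140', '-23,83,140', '-23,39,140', '-22,-3,141', '-22,-46,142', '-23,-91,140', '-65,-251,-1']
260 ['-46,131,141', '-45,85,143', '-6,17,231', '-35,-3,165', '-7,-23,230', '-45,-93,142', '-108,-258,0']
300 ['-18,61,231', '-18,39,231', '-14,16,237', '-18,-2,230', '-14,-22,237', '-18,-45,231', '-18,-67,230']
340 ['-41,76,217', '-21,34,243', '-21,15,243', '-21,-2,243', '-22,-21,242', '-95,-98,146', '-40,-80,219']
380 ['-21,44,256', '-20,27,256', '-19,12,258', '-19,-2,257', '-18,-17,258', '-20,-33,257', '-21,-49,256']
```

View pics/wr1.png

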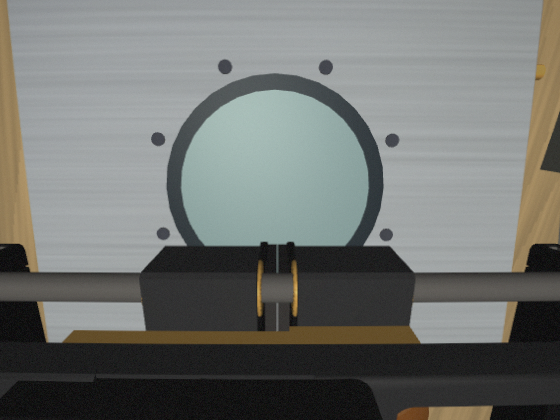

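The wrist camera agrees: the lid is about 0.1 rad open. The tool was on the sight-glass ring, at pixel (275, 250), so it may have sunk through or slipped. I'll lift off and push on plain aluminium, to the side and clear of the clamp, while watching for contact.

```bash
python3 -m creep '[[[0,0,-1.5,0,0,0],[0,0,-2,0,0,0],[0,0,-2,0,0,0],[0,0,-1,0,0,0],[-2,0.4,0,0,0,0],[-3,0.6,0,0,0,0],[-3,0.6,0,0,0,0],[-2,0.4,0,0,0,0],[0,0,1,0,0,0],[0,0,1,0,0,0],[0,0,0.6,0,0,0],[0,0,0,0,0,0]]]'
python3 w.py -.065 .1 .148; python3 lid.py b
```

```text
t: 11.02
tool_pos: [0.4684, -0.0222, 0.1598]
eef_rot: [[0.989, 0.145, -0.003], [0.145, -0.989, 0.001], [-0.003, -0.002, -1.0]]
force: [-0.1, 0.1, -0.6]
gripper_width: 0.0007
to go tool cm [-0.1128  0.0316  1.1779]
t 11.0167 own [-0.0647  0.0989  0.1598] w [ 0.4684 -0.0222  0.1598] F [-0.0656  0.146  -0.6254] j [ 32.   2. -35. 110.   1.  69.   5.] 
 [[ 0.9895  0.1447 -0.0028]
 [ 0.1447 -0.9895  0.0012]
 [-0.0026 -0.0016 -1.    ]]
scene 2731 slope->lid angle 0.09848253090931047 z at front -.11: 0.15168492831147054 at hinge 0.12854153354778258
top 1847 slope->lid angle 0.09780853801027665 z at front -.11: 0.15151143198404715 at hinge 0.12852642555163213
```

View pics/bscenec.png

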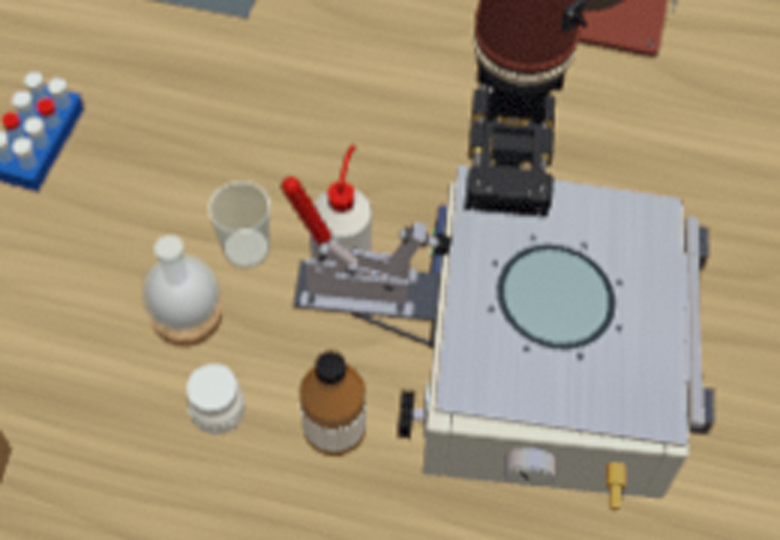

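```bash
for i in 1; do python3 -m creep '[[[0,0,0.4,0,0,0],[0,0,0.4,0,0,0],[0,0,0,0,0,0]]]'; done
python3 -m creep '[[[0,0,0.3,0,0,0],[0,0,0.3,0,0,0],[0,0,0,0,0,0]]]'
python3 -m creep '[[[0,0,0.3,0,0,0],[0,0,0.3,0,0,0],[0,0,0,0,0,0]]]'
```

```text
t: 11.37
tool_pos: [0.4688, -0.0227, 0.1529]
eef_rot: [[0.99, 0.144, -0.001], [0.144, -0.99, 0.0], [-0.001, -0.001, -1.0]]
force: [-0.6, -0.1, 0.3]
gripper_width: 0.0008
t: 11.62
tool_pos: [0.4687, -0.0229, 0.1472]
eef_rot: [[0.99, 0.144, -0.001], [0.144, -0.99, 0.0], [-0.001, -0.0, -1.0]]
force: [-0.1, -0.2, 0.3]
gripper_width: 0.0005
t: 11.87
tool_pos: [0.4686, -0.0229, 0.1411]
eef_rot: [[0.99, 0.144, -0.001], [0.144, -0.99, 0.0], [-0.001, -0.0, -1.0]]
force: [1.1, -0.8, 0.3]
gripper_width: 0.0007
```

```bash
python3 -m creep '[[[0,0,0.3,0,0,0],[0,0,0.3,0,0,0],[0,0,0,0,0,0]]]'
python3 -m creep '[[[0,0,0.3,0,0,0],[0,0,0.3,0,0,0],[0,0,0,0,0,0]]]'
python3 -m creep '[[[0,0,0.3,0,0,0],[0,0,0.3,0,0,0],[0,0,0,0,0,0]]]'; python3 lid.py c
```

```text
t: 12.12
tool_pos: [0.4686, -0.0229, 0.1351]
eef_rot: [[0.99, 0.144, -0.001], [0.144, -0.99, 0.0], [-0.001, -0.0, -1.0]]
force: [-0.2, -0.2, -0.5]
gripper_width: 0.0005
t: 12.37
tool_pos: [0.4686, -0.0229, 0.1291]
eef_rot: [[0.99, 0.144, -0.001], [0.144, -0.99, 0.0], [-0.001, -0.0, -1.0]]
force: [-0.8, 0.5, 0.2]
gripper_width: 0.0006
t: 12.62
tool_pos: [0.4689, -0.0229, 0.1233]
eef_rot: [[0.99, 0.144, -0.0], [0.144, -0.99, 0.0], [-0.0, -0.0, -1.0]]
force: [-0.5, -0.3, 0.5]
gripper_width: 0.0003
scene 2585 slope->lid angle 0.09233305519269167 z at front -.11: 0.15012193766936255 at hinge 0.12842366969908
top 1969 slope->lid angle 0.09092684833746464 z at front -.11: 0.14976902369132095 at hinge 0.12840121433201676
```

The real tips consistently sit about 22 mm above the reported TCP, so I'll allow for that and keep pushing gently.

```bash
python3 -m creep '[[[0,0,0.2,0,0,0],[0,0,0.2,0,0,0],[0,0,0.2,0,0,0],[0,0,0.2,0,0,0],[0,0,0.2,0,0,0],[0,0,0,0,0,0]]]'; python3 -m creep '[[[0,0,0.15,0,0,0],[0,0,0.15,0,0,0],[0,0,0.1,0,0,0],[0,0,0,0,0,0]]]';python3 lid.py d
```

```text
t: 13.22
tool_pos: [0.469, -0.0228, 0.1134]
eef_rot: [[0.99, 0.144, -0.0], [0.144, -0.99, 0.0], [0.0, -0.0, -1.0]]
force: [0.4, -0.3, -0.0]
gripper_width: 0.0005
t: 13.55
tool_pos: [0.4689, -0.0228, 0.1096]
eef_rot: [[0.99, 0.144, -0.0], [0.144, -0.99, 0.0], [-0.0, -0.0, -1.0]]
force: [0.1, -0.5, 0.4]
gripper_width: 0.0004
scene 2566 slope->lid angle 0.02405963451215861 z at front -.11: 0.13387377382159266 at hinge 0.12821975971123536
top 1966 slope->lid angle 0.02521942159893655 z at front -.11: 0.13410870353694704 at hinge 0.12818213946119694
```

Run:
```python
from h import *
a=robot.read_camera("wrist")["image"]
b=cv2.imread("pics/dscenec.png")
b=b[90:470,330:780]
cv2.imwrite("pics/e.png",np.hstack([cv2.resize(a[...,::-1],(400,300)),cv2.resize(b,(355,300))]))
s=robot.read_state();print(s["force"],s["torque"],s["effort"])
```

```text
[-0.04731999  0.34511105 -0.31102613] [-0.03227828 -0.0841351   0.03925383] [ 1.96797552e-02 -3.70387852e+01 -1.53609227e+00 -3.68202102e+01
 -6.44226023e-02  6.65623345e-02 -2.26153243e-03]
```

View pics/e.png

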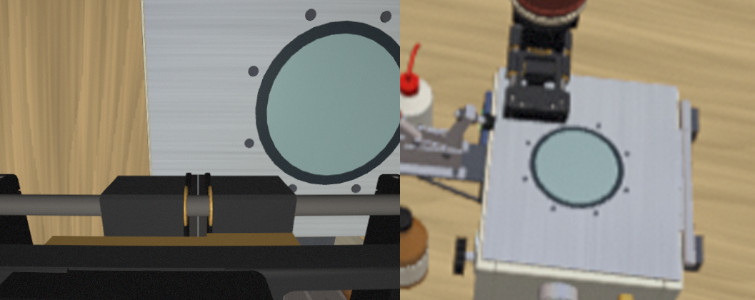

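```bash
python3 -m creep '[[[0,0,0.1,0,0,0],[0,0,0.1,0,0,0]]]'|grep -E 'pos|force'; python3 -m creep '[[[0,0,0.1,0,0,0],[0,0,0.1,0,0,0]]]'|grep -E 'pos|force';python3 -m creep '[[[0,0,0.1,0,0,0],[0,0,0.1,0,0,0]]]'|grep -E 'pos|force';python3 lid.py f
```

```text
tool_pos: [0.4688, -0.0226, 0.1077]
force: [-1.6, 0.1, 2.9]
tool_pos: [0.4688, -0.0227, 0.1057]
force: [-2.3, 0.3, 2.9]
tool_pos: [0.4689, -0.0227, 0.1045]
force: [-11.1, -0.0, 25.4]
scene 2563 slope->lid angle 0.0009229629634967396 z at front -.11: 0.128334928071767 at hinge 0.12811803177534525
top 2013 slope->lid angle -0.0031191553541874096 z at front -.11: 0.12771333068377266 at hinge 0.1284463321920067
```

The lid is shut: a firm stop at 25 N, with a fitted angle of 0 ± 0.003. Next I retreat upwards and move over to the lid side of the handle.

```bash
python3 -m creep '[[[0,0,-1,0,0,0],[0,0,-3.2,0,0,0],[0,0,-3.7,0,0,0],[0,0,-3.7,0,0,0],[0,0,-3.7,0,0,0],[0,0,-3.7,0,0,0],[0,0,-3.7,0,0,0],[0,0,-2.5,0,0,0],[2,2.8,0,0,0,0],[2,2.8,0,0,0,0],[2,2.8,0,0,0,0],[2,2.8,0,0,0,0]]]'
python3 -m creep '[[[2,2.8,0,0,0,0],[0,0,0,0,0,0],[0,0,0,0,0,0]]]' >/dev/null
python3 w.py -.21 -.002 .26; python3 lid.py g
```

```text
t: 15.3
tool_pos: [0.5653, -0.1237, 0.3561]
eef_rot: [[0.99, 0.143, 0.001], [0.143, -0.99, -0.001], [0.001, 0.001, -1.0]]
force: [0.1, -0.3, 0.9]
gripper_width: 0.0004
to go tool cm [0.0217 0.311  9.4044]
t 15.55 own [-0.2072 -0.002   0.3541] w [ 0.5886 -0.1487  0.3541] F [-0.311   1.3717  0.7539] j [ 34.  15. -31.  73.   7.  94.  13.] 
 [[ 0.9899  0.1416 -0.0023]
 [ 0.1416 -0.9899  0.0017]
 [-0.002  -0.002  -1.    ]]
scene 2960 slope->lid angle 0.0005127624685341106 z at front -.11: 0.1282501818210428 at hinge 0.1281296826409373
top 3124 slope->lid angle -0.0007563179011868354 z at front -.11: 0.12803443292453726 at hinge 0.12821216763131618
```

```bash
python3 -m creep '[[[0,0,2,0,0,0],[0,0,3,0,0,0],[0,0,3,0,0,0],[0,0,2.4,0,0,0],[0,0,0,0,0,0],[0,0.7,0,0,0,0],[0,0.7,0,0,0,0],[0,0.6,0,0,0,0],[0,0.5,0,0,0,0]]]'|grep -E 'pos|force|^t'
python3 -m creep '[[[0,0.5,-0.1,0,0,0],[0,0.5,0.2,0,0,0],[0,0.5,0.3,0,0,0],[0,0.5,0.4,0,0,0]]]'|grep -E 'pos|force'
python3 w.py -.2585 -.002 .2315
python3 - <<'E'
from h import *
c=robot.read_camera("scene");cv2.imwrite("pics/h.png",cv2.resize(c["image"][140:290,190:350,::-1],None,fx=4,fy=4,interpolation=cv2.INTER_CUBIC))
E
```

```text
t: 16.4
tool_pos: [0.5925, -0.1731, 0.2537]
force: [-0.3, 1.4, 0.2]
tool_pos: [0.5949, -0.192, 0.244]
force: [-1.1, 1.6, 2.7]
to go tool cm [-0.0033  0.7666  1.2527]
t 16.7333 own [-0.251 -0.002  0.244] w [ 0.5949 -0.192   0.244 ] F [-1.0839  1.5989  2.7389] j [ 37.  18. -29.  83.   9.  82.  16.] 
 [[ 0.9896  0.1439  0.0008]
 [ 0.1439 -0.9896 -0.0001]
 [ 0.0008  0.0003 -1.    ]]
```

View pics/h.png

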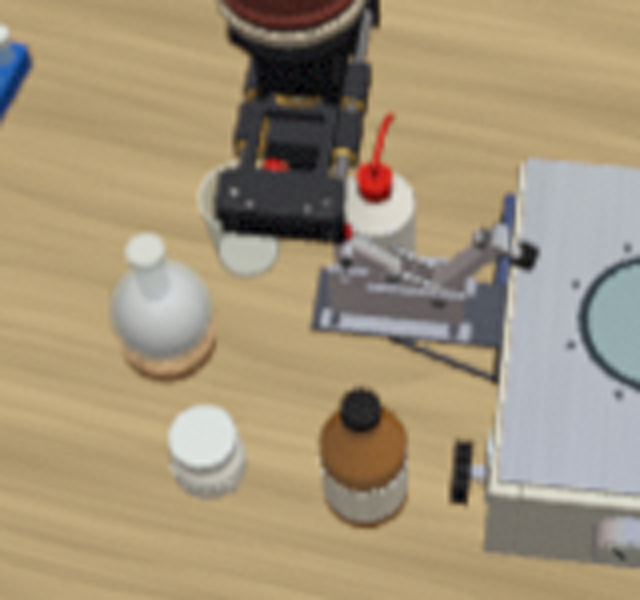

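The handle and hold-down arm are moving: the root is visible at pixel (345, 232) and the foot at (525, 255). I'll follow the arc.

```bash
python3 -m creep '[[[0,0.3,0.4,0,0,0],[0,0.3,0.4,0,0,0],[0,0.2,0.5,0,0,0],[0,0.2,0.5,0,0,0],[0,0.2,0.5,0,0,0],[0,0.2,0.5,0,0,0],[0,0.2,0.5,0,0,0],[0,0.2,0.5,0,0,0],[0,0.2,0.5,0,0,0]]]'|grep -E 'pos|force'
python3 -m creep '[[[0,0.1,0.5,0,0,0],[0,0,0.5,0,0,0],[0,0,0.5,0,0,0],[0,0,0.5,0,0,0]]]'|grep -E 'pos|force'
python3 w.py -.2735 -.002 .1645
```

```text
tool_pos: [0.5972, -0.2114, 0.1998]
force: [-0.4, 1.1, 0.5]
tool_pos: [0.5977, -0.2135, 0.1813]
force: [-2.7, -0.4, 9.7]
to go tool cm [0.0288 0.0962 1.6772]
t 17.8667 own [-0.2727 -0.0017  0.1813] w [ 0.5977 -0.2135  0.1813] F [-2.6818 -0.3677  9.7231] j [ 38.  20. -28.  86.  10.  76.  17.] 
 [[ 0.9898  0.1428  0.0009]
 [ 0.1428 -0.9898 -0.0016]
 [ 0.0007  0.0018 -1.    ]]
```

```bash
python3 -m creep '[[[0,0,0.4,0,0,0],[0,0,0.4,0,0,0]]]'|grep -E 'pos|force'
python3 -m creep '[[[0,0,0.4,0,0,0],[0,0,0.4,0,0,0]]]'|grep -E 'pos|force'
python3 -m creep '[[[0,0,0.4,0,0,0],[0,0,0.4,0,0,0]]]'|grep -E 'pos|force'
python3 w.py -.2735 -.002 .1495
```

```text
tool_pos: [0.5976, -0.2135, 0.1734]
force: [-2.0, -0.8, 6.6]
tool_pos: [0.5974, -0.2131, 0.1646]
force: [-0.2, 0.2, 0.8]
tool_pos: [0.5974, -0.2123, 0.156]
force: [0.5, -0.4, -0.1]
to go tool cm [0.0416 0.2242 0.6462]
t 18.3667 own [-0.2714 -0.0016  0.156 ] w [ 0.5974 -0.2123  0.156 ] F [ 0.4711 -0.425  -0.0829] j [ 38.  21. -28.  88.  10.  73.  16.] 
 [[ 0.9896  0.1437 -0.0004]
 [ 0.1437 -0.9896  0.0002]
 [-0.0004 -0.0003 -1.    ]]
```

```bash
python3 -m creep '[[[0,0,0.3,0,0,0],[0,0,0.3,0,0,0]]]'|grep -E 'pos|force'
python3 -m creep '[[[0,0,0.2,0,0,0],[0,0,0.1,0,0,0]]]'|grep -E 'pos|force'
```

```text
tool_pos: [0.5974, -0.2122, 0.1503]
force: [-2.0, 0.3, 7.2]
tool_pos: [0.5978, -0.2122, 0.149]
force: [-5.3, 2.4, 15.1]
```

The handle is against its stop at tip z ≈ 0.172, which is where it should be when locked. I'll retreat upwards, then back and clear.

```bash
python3 -m creep '[[[0,0,-1,0,0,0],[0,0,-3,0,0,0],[0,0,-4,0,0,0],[0,0,-4,0,0,0],[0,0,-4,0,0,0],[0,0,-4,0,0,0],[0,0,-3,0,0,0],[-3.5,1.5,0,0,0,0],[-3.5,1.5,0,0,0,0],[-3.5,1.5,0,0,0,0],[-2,1,0,0,0,0],[0,0,0,0,0,0]]]'|grep -E 'pos|force|^t'
python3 lid.py k
python3 - <<'E'
from h import *
np.set_printoptions(precision=3,suppress=True)
X=np.array([-.143,.990,0]);Y=np.array([-.990,-.143,0]);O=np.array([.557,.056,0])
for n in("scene","top"):
    c=robot.read_camera(n);P=cloud(c)
    for t in("handle_end","handle_root","clamp_foot"):
        for q in robot.place_of(n,t)[:1]:
            p=px2w(c,q["uv"]);print(n,t,round(q["conf"],2),np.array([(p-O)@X,(p-O)@Y,p[2]]))
    for t in "wash_bottle amber_bottle beaker jar vial_rack flask".split():
        for q in robot.cut_out(n,t)[:1]:
            p=P[q["pixels"]&(c["z_map"]>0)];print(n,t,np.percentile(p,3,axis=0),np.percentile(p,97,axis=0))
    if n=="scene": cv2.imwrite("pics/l.png",cv2.resize(c["image"][140:290,190:350,::-1],None,fx=4,fy=4,interpolation=cv2.INTER_CUBIC))
E
```

```text
t: 19.7
tool_pos: [0.4777, -0.2892, 0.3787]
force: [-0.1, -0.6, -0.0]
scene 2965 slope->lid angle 0.000952897539907827 z at front -.11: 0.12835184200353175 at hinge 0.12812791108165342
top 3147 slope->lid angle 0.00157949316470607 z at front -.11: 0.12841051326120345 at hinge 0.1280393323674975
scene handle_end 0.6 [-0.296 -0.007  0.161]
scene handle_root 0.49 [-0.215 -0.008  0.18 ]
scene clamp_foot 0.48 [-0.096  0.004  0.175]
scene wash_bottle [ 0.483 -0.202  0.09 ] [ 0.534 -0.147  0.179]
scene amber_bottle [ 0.672 -0.161  0.01 ] [ 0.718 -0.106  0.152]
scene beaker [ 0.441 -0.319  0.   ] [ 0.534 -0.259  0.088]
scene jar [ 0.68  -0.276  0.019] [ 0.724 -0.232  0.065]
scene vial_rack [ 0.381 -0.59   0.009] [ 0.493 -0.535  0.065]
scene flask [ 0.573 -0.355  0.008] [ 0.638 -0.288  0.143]
top handle_end 0.79 [-0.304 -0.043  0.   ]
top handle_root 0.84 [-0.222  0.002  0.181]
top clamp_foot 0.55 [-0.1   -0.001  0.171]
top wash_bottle [ 0.471 -0.202  0.015] [ 0.531 -0.151  0.18 ]
top amber_bottle [ 0.653 -0.167  0.008] [ 0.704 -0.11   0.154]
top beaker [ 0.419 -0.169  0.064] [0.685 0.182 0.173]
top jar [ 0.669 -0.281  0.004] [ 0.728 -0.235  0.066]
top vial_rack [ 0.363 -0.593  0.006] [ 0.488 -0.536  0.068]
```

View pics/l.png

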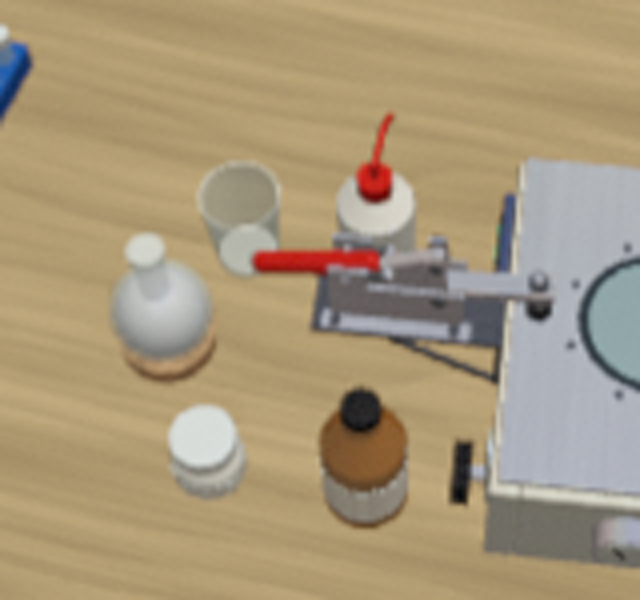

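The clamp is locked: the handle lies flat at pixel (315, 260) and the foot is on the lid at (540, 300). The glassware is where it was and the arm is clear.

```bash
python3 -c "
from station import robot
print(robot.finish_job())"
```

```text
the job is handed in; nothing more can be done
None
```

The lid is fully shut and the clamp is locked on it. I handed the job in at about 20 s of the 54 s allowed.

**What I did:** I pushed the lid down slowly with the shut fingertips until it met a firm stop on the gasket at about 25 N. After lifting clear and checking it was shut, I pushed the red handle out and down. The force peaked at about 10 N, fell away as the handle snapped over, and then met the stop.

**Last checks:**
- **Lid:** its fitted angle is 0.001–0.002 rad, so it lies flat.
- **Handle:** in the scene camera its end is at own (-0.296, -0.007, 0.161), against the locked position of (-0.295, 0, 0.160).
- **Foot:** the last picture shows it resting on the lid.
- **Bench items:** all six look unmoved.
- **Arm:** clear of everything, with the force reading near zero.

**What disagreed:**
- The fingertips met the lid about 22 mm above where the reported tool position put them, on every push. I measured this and allowed for it.
- My first push was partly on the sight-glass ring and left the lid about 0.1 rad open. I finished on plain aluminium nearer the side.
- While creeping the lid shut, the wrist force at times read near zero, below the stated 4 to 10 N.
- In the last top view, the handle end (read at bench height) and the beaker were misplaced by the detector, and it did not find the flask. For those I relied on the scene camera, where they matched.

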